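# Stack two salt lamps

### The job

Put the two salt lamps together, each piece set down upright, gently and centred on what is below it: on the round dark wooden foot stack the wide orange salt drum, on it the narrow rose-pink drum, and on top the dark wooden collar; on the square steel foot stack the white salt drum and then the steel collar. Do not push aside the finished lamp, the raw salt lump or the screwdriver, and let go of everything at the end.

Things in the scene. Friction and masses are not known exactly. Their poses are not given: they have to be found in the camera images.
- drum_orange_mid (a point): Wide deep-orange salt drum: a round cylinder 68 mm in diameter and 48 mm high, about 0.33 kg, with a 22 mm bore down its axis, standing upright loose on the table. The point is its centre, 24 mm above its underside. Its z axis points up.
- drum_rose_mid (a point): Narrow rose-pink salt drum: a round cylinder 52 mm in diameter and 48 mm high, about 0.18 kg, with a 22 mm bore down its axis, standing upright loose on the table. The point is its centre, 24 mm above its underside. Its z axis points up.
- drum_white_mid (a point): White salt drum: a round cylinder 60 mm in diameter and 48 mm high, about 0.25 kg, with a 22 mm bore down its axis, standing upright loose on the table. The point is its centre, 24 mm above its underside. Its z axis points up.
- collar_wood_mid (a point): Dark wooden collar: a flat ring, about 0.04 kg, outer diameter 48 mm, hole 26 mm, 24 mm high, lying flat loose on the table. The point is its centre, 12 mm above its underside. Its z axis points up.
- collar_steel_mid (a point): Steel collar: a flat ring, about 0.2 kg, outer diameter 48 mm, hole 26 mm, 24 mm high, lying flat loose on the table. The point is its centre, 12 mm above its underside. Its z axis points up.
- foot_wood_top (a point): Round dark wooden lamp foot, 110 mm in diameter at the bottom, flat top 92 mm across, 22 mm high, fixed to the table. The point is the centre of its flat top, 22 mm above the table. Its z axis points up.
- foot_steel_top (a point): Square bare-steel lamp foot, a flat plate 100 x 100 mm, 22 mm high, fixed to the table. The point is the centre of its flat top, 22 mm above the table. Its z axis points up.
- lamp_done_mid (a point): Finished salt lamp, to be left alone: a bulging pink salt body 92 mm in diameter with a black ring on top, 138 mm high, standing loose. The point is its centre, 69 mm above the table. Its z axis points up.
- lump_mid (a point): Raw salt lump, to be left alone: faceted pink piece 56 mm across and 38 mm high, loose. The point is 19 mm above its underside.
- screwdriver_grip (a point): Screwdriver with a red handle, to be left alone: 150 mm long, under 30 mm high, lying loose. The point is in the middle of its handle; its x axis points from the handle to the tip.

How it is judged:
By the outcome, as a careful person would: the job done as asked, in the order asked, and still so for the second after the job is handed in, with the robot touching nothing.
It also fails if it takes over 128 s, if anything falls off the work surface, if the arm or the gripper's body presses on something with over 40 N, if the wrist force passes 120 N, or if a joint passes its speed limit or range.

### The arm

A 6-joint arm with a two-finger parallel gripper is mounted at the origin on the work surface. World frame = base frame: x ahead of the robot, y to its left, z up, the work surface at z = 0. Lengths are in m, angles in degrees, forces in N, time in s.
With the tool pointing down it reaches from about 0.25 to 0.725 m from the base axis. Payload 9.7 kg.
Tool frame: the origin (TCP) lies midway between the tips of the shut fingers; the grasp point (between the pads) lies 19 mm behind it (bot.pinch_z is the distance from the TCP to the grasp point, in m); z points along the fingers, y is the line along which they close (so a half turn about z gives the same grasp; the last joint's range is limited). The gripper opens to 85 mm and grips with 20 to 120 N. Pads are 22 mm wide; open, the fingers measure 114 mm over their backs; the gripper's body (76 mm by 85 mm) begins 54 mm behind the grasp point. The pads swing forward as they close: fully open they stand 13 mm farther back than shut.
Start: joints at [-76.662, 4.979, 10.078, 95.1, 0, 90], TCP at [0.127, -0.535, 0.194] pointing down, gripper open.
Joint ranges: [-179.16, 179.16], [-48.56, 103.87], [-65.8, 70.77], [-126.05, 130.52], [-82.76, 87.17], [-180, 180]. Speed limits (degrees/s): [127.2, 127.2, 147.25, 180, 180, 180].

### API

Orientations are given as [roll, pitch, yaw] about the fixed x, y, z axes, in that order (R = Rz(yaw) Ry(pitch) Rx(roll)).
In Python, from workcell import sensors, camera, camera_params, ticket, bot gives the robot as it stands.
- The arm moves only by the shell command python3 -m jog 'ROWS' [FORCE]. ROWS is JSON, a list that holds one entry, the list of rows, each a list of 5 numbers: the shift along the world's x, y, z in units of 50 mm (1.0 is 50 mm), then the turn about the world's z in units of 5 degrees (1.0 is 5 degrees), then the opening, from 0 (shut) to 1 (fully open). In form: [[[tx, ty, tz, yaw, grip], ...]]. A call has 1 to 8 rows; each row shifts and turns the commanded pose from where the row before left it; what a row does not reach is not made up. A row lasts 1/10 s, in which the tool goes at most 50 mm and 8.59 degrees, less where a joint would pass 70% of its speed; a pose out of reach is approached as far as the arm can. A call is refused whole if a number of a shift passes 1 or a number of a turn 1, either way. A call with a gripper value outside its range is refused whole. The fingers move at their own pace and stop on an object; FORCE is the grip in N (left out, the last holds). Time passes only in rows, so rows that do not move let the fingers close. It gives the time, the measured TCP pose, the force, the opening and the grip force at its end, in the units of the state.
- sensors.get_obs(): the state, without advancing time (a new reading comes with each control period).
- camera(name): name is "scene" or "top" or "wrist"; returns the picture (420x560x3 uint8, blue, green, red); there is no depth.
- camera_params(name): a dict with "fx", "fy", "cx", "cy" (pixels), "T" (4x4, takes a point from camera to world coordinates); the wrist camera has in their place "tool_from_camera" (4x4, takes a point from camera to tool coordinates, whose origin is the TCP and whose axes are the flange's). Camera axes: x right, y down, z forward; pixel columns grow to the right and rows downward; lengths in m; the calibration is good to about 2 mm. A picture is of the moment at which its call begins: read the wrist's pose just before it. camera_params takes no time and is no camera call.
- ticket.job_done(): hands the job in; it is judged then, once.
The state is a dict: "time": time; "q": joint angles; "qd": joint speeds; "joint_efforts": joint torques, N m; "ee_pos": TCP position; "tcp_rot": TCP orientation; "wrist_force": force on the tool from outside, world axes, zero at the start; "torque": the same for the moment, N m; "opening": finger opening in m; "grasp_force": force on a finger pad.
Only numpy, scipy, OpenCV 4.12 (cv2) and the standard library are available. Lean on these libraries where they do the work, as an engineer would, in place of code of your own. Each camera call takes 0.05 s, during which the arm holds its last target. There are 200 camera calls.

## Working session

There is one attempt and no reset: what is moved stays moved. The work goes in short steps, Python scripts to look and compute and a shell command to move; the robot and the scene stay as the last step left them, time stands still between calls to the robot, and variables do not carry over. Pictures are saved under pics/ and viewed, at most 14 in all, crops included, and the job is handed in when it is done.

```bash
mkdir -p pics; python3 - <<'E'
from workcell import sensors, camera, camera_params, bot
import cv2,numpy as np
for n in("scene","top"):
    cv2.imwrite(f"pics/{n}0.png",cv2.resize(camera(n),(800,600))); p=camera_params(n); print(n,p['fx'],p['fy'],p['cx'],p['cy'],np.round(p['T'],4).tolist())
print(np.round(camera_params('wrist')['tool_from_camera'],4).tolist(), {k:v for k,v in camera_params('wrist').items() if k!='tool_from_camera'})
o=sensors.get_obs();print(o)
E
```

```text
scene 485.9986427063909 485.9986427063909 283.3809702901816 201.00333923020398 [[0.6174, 0.4156, -0.6678, 1.237], [0.7866, -0.3217, 0.5271, -0.5646], [0.0043, -0.8508, -0.5256, 0.644], [0.0, 0.0, 0.0, 1.0]]
top 546.7610143243394 546.7610143243394 283.4451224793477 215.1927954607944 [[-0.0143, -0.9974, 0.0706, 0.4554], [-0.9998, 0.0131, -0.0173, 0.0077], [0.0163, -0.0709, -0.9974, 1.1306], [0.0, 0.0, 0.0, 1.0]]
[[0.0004, -0.9539, -0.3002, 0.0763], [1.0, 0.0004, 0.0001, 0.0011], [0.0001, -0.3002, 0.9539, -0.1794], [0.0, 0.0, 0.0, 1.0]] {'fx': 347.062912402599, 'fy': 347.062912402599, 'cx': 282.23986053679505, 'cy': 208.6324268538982}
{'time': 0.1, 'q': array([-7.66596639e+01,  5.01008744e+00,  1.00400131e+01,  9.51019831e+01,
       -1.47220260e-03,  9.00009847e+01]), 'qd': array([-0.08422926, -0.04929307,  0.21448345, -0.18167067, -0.10790628,
        0.05221774]), 'joint_efforts': array([-1.52193566e-03, -5.21561658e+01,  4.65654767e+01,  1.61244208e-02,
        2.55583944e-05, -2.72725373e-06]), 'ee_pos': array([ 0.12683566, -0.53490628,  0.19344262]), 'tcp_rot': array([-1.79927943e+02,  1.47343987e-03,  1.33393532e+01]), 'wrist_force': array([ 0.49325296,  0.38310129, -0.48378469]), 'torque': array([ 0.02354228,  0.03515004, -0.00969345]), 'grasp_force': 0.0, 'opening': 0.0849671250599269}
```

View pics/top0.png

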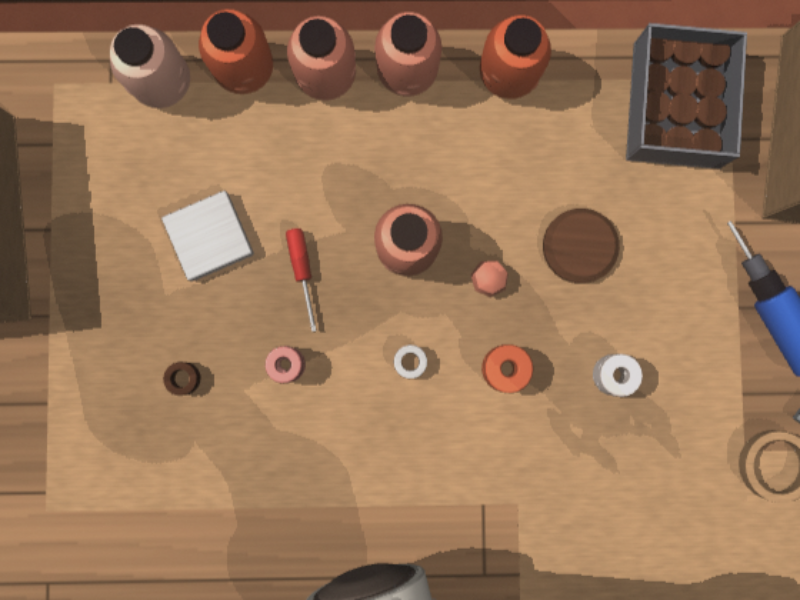

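View pics/scene0.png

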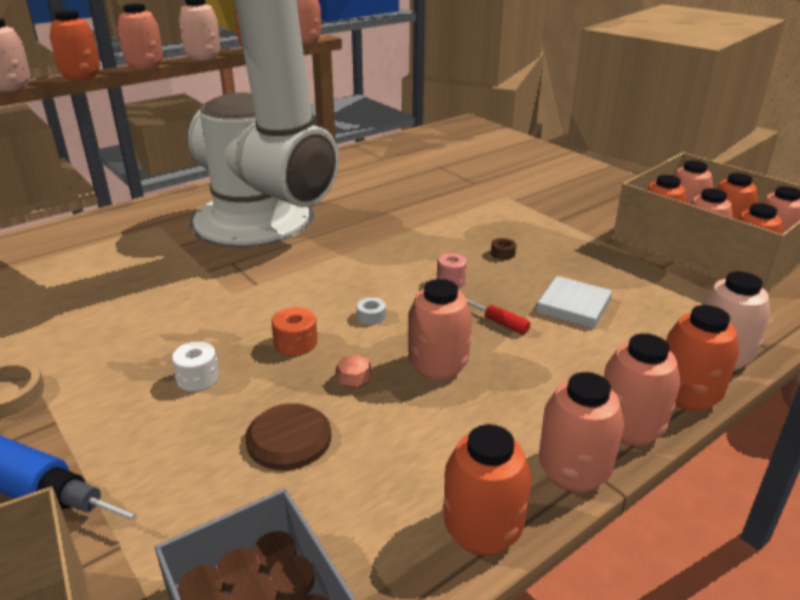

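The top view shows the row of pieces (800-px picture): wood collar (183,378), rose (283,364), steel collar (410,361), orange (508,368) and white (621,375). The steel foot is at about (207,235) and the wood foot at (581,244). The lamp ring (408,231), lump (490,278) and screwdriver handle (298,255) must be left alone.

```bash
cat > h.py <<'E'
from workcell import sensors, camera, camera_params
import numpy as np, cv2
from scipy.spatial.transform import Rotation as R
def w(n,u,v,z,s=1/1.4285714,T=None):
    p=camera_params(n)
    if T is None: T=p['T']
    d=T[:3,:3]@[(u*s-p['cx'])/p['fx'],(v*s-p['cy'])/p['fy'],1]
    return T[:3,3]+d*(z-T[2,3])/d[2]
def toolT():
    o=sensors.get_obs(); T=np.eye(4); T[:3,:3]=R.from_euler('xyz',o['tcp_rot'],degrees=True).as_matrix(); T[:3,3]=o['ee_pos']; return T
def wrist(name):
    T=toolT()@camera_params('wrist')['tool_from_camera']; im=camera('wrist'); cv2.imwrite('pics/'+name,im); np.save('pics/'+name+'.npy',T); return im,T
E
python3 - <<'E'
from h import *
for k,u,v,z in [('orange',508,368,.048),('white',621,375,.048),('rose',283,364,.048),('csteel',410,361,.024),('cwood',182,378,.024),('footw',581,244,.022),('foots',207,235,.022),('lamp',408,231,.138),('lump',490,278,.03),('sdrv',298,255,.02),('sdrvtip',314,330,.01)]:
    print(k,np.round(w('top',u,v,z),4))
for k,u,v,z in [('orange',295,320,.048),('white',195,355,.048),('rose',452,262,.048),('csteel',371,305,.024),('cwood',503,244,.024),('footw',289,433,.022),('foots',575,299,.022)]:
    print(k,np.round(w('scene',u,v,z),4))
E
python3 -m jog '[[[0.8,0.5,0.5,0,1],[0.8,0.5,0.5,0,1]]]'; python3 -c "
from h import *;print(sensors.get_obs()['q'],sensors.get_obs()['tcp_rot'])"
```

```text
orange [ 0.4461 -0.1527  0.048 ]
white [ 0.4341 -0.3096  0.048 ]
rose [0.4561 0.1582 0.048 ]
csteel [ 0.4577 -0.0176  0.024 ]
cwood [0.4385 0.3031 0.024 ]
footw [ 0.6219 -0.2658  0.022 ]
foots [0.6412 0.2693 0.022 ]
lamp [ 0.624  -0.0149  0.138 ]
lump [ 0.5736 -0.1328  0.03  ]
sdrv [0.6112 0.1402 0.02  ]
sdrvtip [0.5041 0.119  0.01  ]
orange [ 0.4523 -0.157   0.048 ]
white [ 0.4418 -0.3126  0.048 ]
rose [0.4644 0.1492 0.048 ]
csteel [ 0.459  -0.0206  0.024 ]
cwood [0.4406 0.2999 0.024 ]
footw [ 0.6339 -0.275   0.022 ]
foots [0.6492 0.2597 0.022 ]
time: 0.3
ee_pos: [0.2017, -0.4875, 0.2403]
tcp_rot: [-179.9, 0.0, 13.2]
wrist_force: [-0.2, -1.6, -0.2]
opening: 0.0854
grasp_force: 0.0
[-6.75262944e+01  3.36010649e+00  1.35594641e+01  1.00350629e+02
  1.78022354e-03  9.92932917e+01] [-1.79850427e+02  2.26716014e-02  1.31804411e+01]
```

```bash
python3 -m jog '[[[0.6,0.8,0,1,1],[0.6,0.8,0,1,1],[0.6,0.8,0,1,1],[0.6,0.8,0,1,1],[0.6,0.8,0,1,1],[0.6,0.8,0,1,1],[0.6,0.8,0,1,1],[0.6,0.8,0,1,1]]]' 60 >/dev/null; python3 -m jog '[[[0,0,-0.15,1,1],[0,0,-0.15,1,1],[0,0,-0.15,1,1],[0,0,-0.15,1,1],[0,0,-0.15,1,1],[0,0,-0.15,1,1],[0,0,-0.15,1,1],[0,0,0,0.4,1]]]'; python3 -m jog '[[[0,0,0,0,1],[0,0,0,0,1]]]'; python3 -c "
from h import *;wrist('w1.png')"
```

```text
time: 1.9
ee_pos: [0.4413, -0.1681, 0.187]
tcp_rot: [-179.9, -0.0, 90.5]
wrist_force: [0.6, -0.8, 0.4]
opening: 0.0854
grasp_force: 0.0
time: 2.1
ee_pos: [0.4417, -0.1683, 0.1883]
tcp_rot: [-180.0, -0.0, 90.3]
wrist_force: [-1.3, 0.1, -0.3]
opening: 0.0853
grasp_force: 0.0
```

View pics/w1.png

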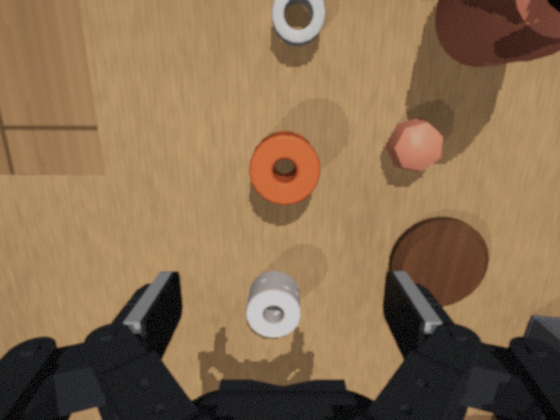

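The wrist view shows orange's top centre at about (285,167), the steel collar at (298,13), white at (273,313) and the wood foot's top at about (440,260).

```bash
python3 - <<'E'
from h import *
T=np.load('pics/w1.png.npy')
for k,u,v,z in [('orange',285,167,.048),('white',273,313,.048),('csteel',298,14,.024),('footw',441,259,.022),('lump',416,145,.03),('or_l',249.5,167,.048),('or_r',320.5,167,.048)]: print(k,np.round(w('wrist',u,v,z,1,T),4))
im=cv2.imread('pics/w1.png'); 
cv2.imwrite('pics/w1c.png',cv2.resize(im[110:350,220:500],None,fx=2.5,fy=2.5,interpolation=cv2.INTER_CUBIC))
E
```

```text
orange [ 0.444  -0.1527  0.048 ]
white [ 0.4324 -0.31    0.048 ]
csteel [ 0.4547 -0.0207  0.024 ]
footw [ 0.6156 -0.2583  0.022 ]
lump [ 0.5703 -0.1339  0.03  ]
or_l [ 0.411  -0.1528  0.048 ]
or_r [ 0.477  -0.1525  0.048 ]
```

View pics/w1c.png

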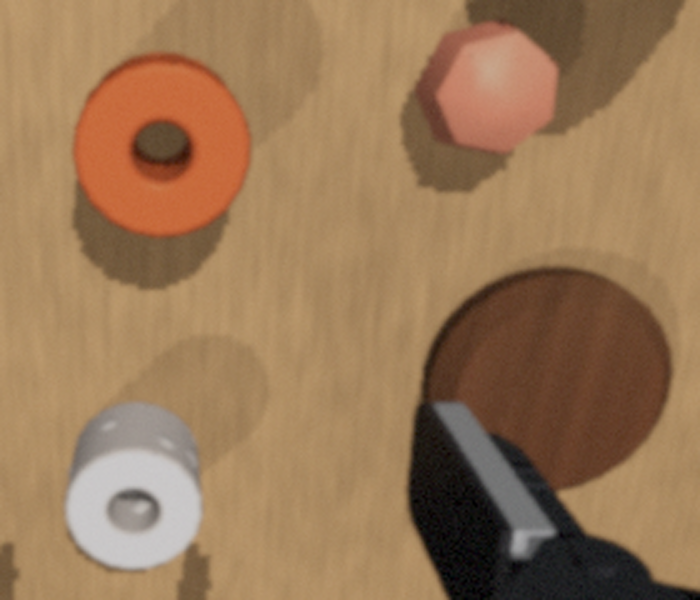

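```bash
python3 -m jog '[[[0.06,0.28,0,0,1],[0,0,-0.8,0,1],[0,0,-0.8,0,1],[0,0,-0.8,0,1],[0,0,-0.6,0,1],[0,0,-0.4,0,1],[0,0,-0.28,0,1],[0,0,0,0,1]]]'; python3 -m jog '[[[0,0,0,0,0.7],[0,0,0,0,0.5],[0,0,0,0,0.5],[0,0,0,0,0.5],[0,0,0,0,0.5],[0,0,0,0,0.5],[0,0,0,0,0.5]]]' 50
```

```text
time: 2.95
ee_pos: [0.4438, -0.154, 0.003]
tcp_rot: [-179.9, -0.0, 90.3]
wrist_force: [0.3, -0.5, 0.1]
opening: 0.0855
grasp_force: 0.0
time: 3.65
ee_pos: [0.4461, -0.155, 0.0088]
tcp_rot: [179.8, 0.1, 90.3]
wrist_force: [-9.0, 2.2, 27.8]
opening: 0.0429
grasp_force: 13.9
```

```bash
python3 -c "
from h import *;im,T=wrist('w2.png');s=camera('scene');cv2.imwrite('pics/s2.png',np.hstack([im[:,60:460],cv2.resize(s[150:350,100:300],(400,400))[:, :].copy() if 0 else cv2.resize(s[150:360,100:300],(400,420))]))"
```

```text
(no output)
```

View pics/s2.png

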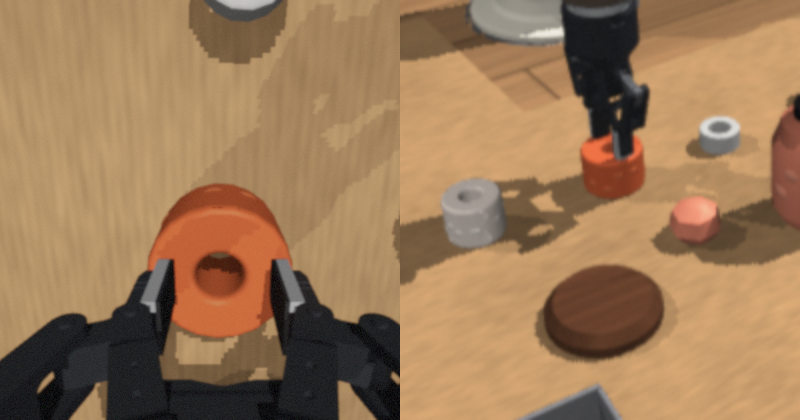

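The drum is upright, but the pads rest on its top rim. In the picture the tips sit about 40 mm behind the reported TCP. I'll lift off, open, and check the finger geometry against this.

```bash
python3 -m jog '[[[0,0,0.3,0,0.5],[0,0,0.5,0,0.5],[0,0,0.4,0,0],[0,0,0,0,0],[0,0,0,0,0],[0,0,0,0,0],[0,0,0,0,0],[0,0,0,0,0]]]'; python3 - <<'E'
from h import *
from workcell import bot
print([a for a in dir(bot) if a[0]!='_'], bot.pinch_z)
T=toolT()@camera_params('wrist')['tool_from_camera'];C=np.linalg.inv(T)
P=toolT();p=camera_params('wrist')
for z in(0,-.019,-.04):
    c=C@P@[0,0,z,1]; print(z,c[0]/c[2]*p['fx']+p['cx'],c[1]/c[2]*p['fy']+p['cy'])
im,_=wrist('w3.png'); s=camera('scene')
cv2.imwrite('pics/s3.png',np.hstack([cv2.resize(im[120:320,180:380],(400,400)),cv2.resize(s[120:320,120:320],(400,400))]))
E
```

```text
time: 4.55
ee_pos: [0.4444, -0.1542, 0.0637]
tcp_rot: [-179.9, -0.0, 90.3]
wrist_force: [-0.3, -0.5, -0.9]
opening: 0.0003
grasp_force: 0.0
['PlanningError', 'pinch_z'] 0.0187
0 282.42538810282724 241.22138161237322
-0.019 282.42107847641137 255.83447261855684
-0.04 282.4151471936031 275.9462797906346
```

View pics/s3.png

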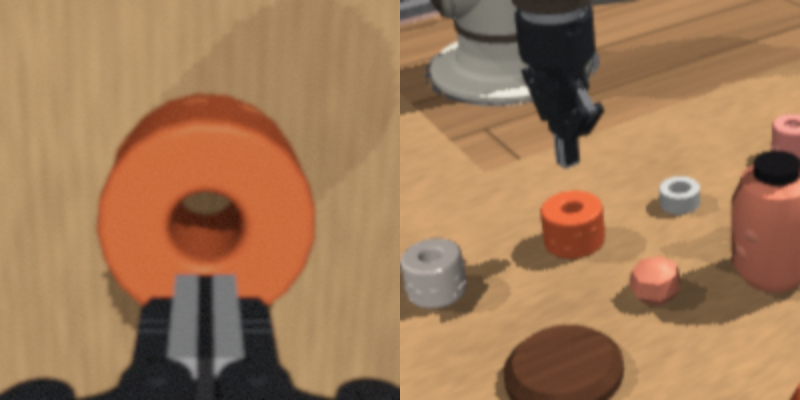

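```bash
python3 - <<'E'
from h import *
p=camera_params('scene');C=np.linalg.inv(p['T'])
for z in(.048,.064,.084,.104,.12):
    c=C@[.450,-.154,z,1]; print(z,c[0]/c[2]*p['fx']+p['cx'],c[1]/c[2]*p['fy']+p['cy'])
T=np.load('pics/w3.png.npy')
print(w('wrist',282.5,230,.048,1,T), 'dia',w('wrist',180+314/2,230,.048,1,T)-w('wrist',180+98/2,230,.048,1,T))
E
```

```text
0.048 207.15771626988382 223.04776564301895
0.064 206.5770280761381 216.90523336713326
0.084 205.83791561726179 209.08688578739006
0.104 205.08365600443767 201.1083112854978
0.12 204.46902687240356 194.60675103012863
[ 0.4444419 -0.1535249  0.048    ] dia [0.0649124  0.00045064 0.        ]
```

Three independent measurements agree that the physical tips sit about 37 mm behind the reported TCP when shut, and about 50 mm when open. I'll descend that much further, watching the force.

```bash
python3 -m jog '[[[0,0,0,0,1],[0,0,0,0,1],[0,0,0,0,1],[0,0,0,0,1],[0,0,0,0,1],[0,0,0,0,1],[0,0,-0.3,0,1],[0,0,-0.3,0,1]]]'; python3 -m jog '[[[0,0,-0.4,0,1],[0,0,-0.3,0,1],[0,0,-0.3,0,1],[0,0,-0.3,0,1],[0,0,0,0,1]]]';python3 -m jog '[[[0,0,0,0,0.7],[0,0,0,0,0.7],[0,0,0,0,0.6],[0,0,0,0,0.6],[0,0,0,0,0.6],[0,0,0,0,0.6]]]' 50
```

```text
time: 5.45
ee_pos: [0.4449, -0.1544, 0.0332]
tcp_rot: [180.0, 0.0, 90.3]
wrist_force: [0.3, 0.7, -0.2]
opening: 0.0851
grasp_force: 0.0
time: 5.95
ee_pos: [0.4426, -0.1536, -0.0339]
tcp_rot: [-179.7, -0.1, 90.3]
wrist_force: [0.1, -0.5, -0.3]
opening: 0.0852
grasp_force: 0.0
time: 6.55
ee_pos: [0.4452, -0.1545, -0.03]
tcp_rot: [179.9, 0.0, 90.3]
wrist_force: [-0.7, -0.3, 5.7]
opening: 0.0627
grasp_force: 55.7
```

```bash
python3 - <<'E'
from h import *
im,_=wrist('w4.png'); s=camera('scene')
cv2.imwrite('pics/s4.png',np.hstack([im[:,80:480],cv2.resize(s[140:300,120:272],(400,420))]))
E
```

```text
(no output)
```

View pics/s4.png

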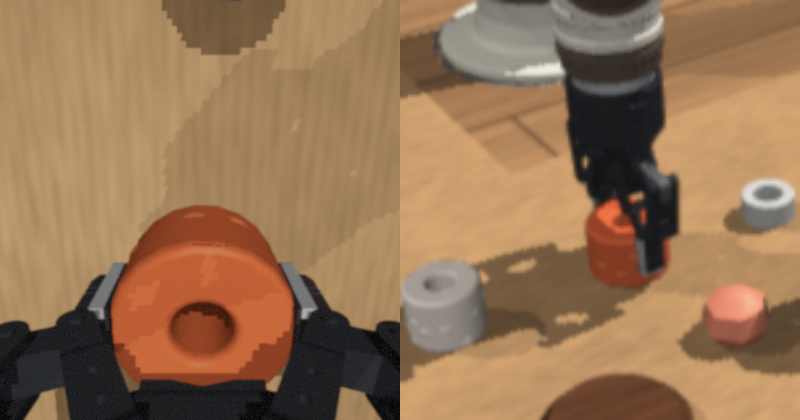

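The drum is gripped symmetrically and upright. I'll enlarge top-camera crops to refine the remaining targets.

```bash
python3 -m jog '[[[0,0,0.3,0,0.6],[0,0,0.5,0,0.6],[0,0,0.5,0,0.6],[0,0,0.5,0,0.6],[0,0,0,0,0.6]]]'; python3 - <<'E'
from h import *
im=camera('top'); c=[(407,171),(145,164),(435,262),(198,255),(287,253),(127,265)]
t=[cv2.resize(im[y-40:y+40,x-40:x+40],(260,260),interpolation=cv2.INTER_CUBIC) for x,y in c]
cv2.imwrite('pics/m1.png',np.vstack([np.hstack(t[:3]),np.hstack(t[3:])]))
E
```

```text
time: 7.15
ee_pos: [0.4463, -0.1548, 0.0621]
tcp_rot: [179.8, 0.1, 90.3]
wrist_force: [0.9, -0.3, -2.6]
opening: 0.0628
grasp_force: 56.0
```

View pics/m1.png

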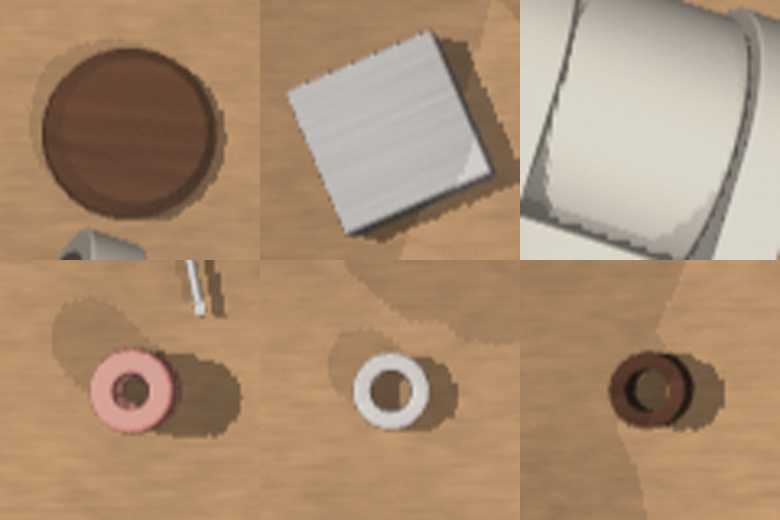

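```bash
python3 - <<'E'
from h import *
for k,u,v,z in [('footw',406.85,172.1,0),('foots',144.85,164.9,.022),('rose',198.5,255.1,.048),('csteel',287.5,253.3,.024),('cwood',126.2,264.8,.024)]: print(k,np.round(w('top',u,v,z,1),4))
E
```

```text
footw [ 0.6225 -0.2715  0.    ]
foots [0.6404 0.2694 0.022 ]
rose [0.4555 0.1574 0.048 ]
csteel [ 0.4565 -0.0186  0.024 ]
cwood [0.4381 0.3055 0.024 ]
```

```bash
python3 -m jog '[[[0.5,-0.3,0,0,0.6],[0.8,-0.5,0,0,0.6],[0.8,-0.5,0,0,0.6],[0.8,-0.5,0,0,0.6],[0.5,-0.4,0,0,0.6],[0.1,-0.07,-0.3,0,0.6],[0,0,-0.4,0,0.6],[0,0,-0.4,0,0.6]]]';python3 -m jog '[[[0,0,0,0,0.6],[0,0,0,0,0.6]]]'; python3 - <<'E'
from h import *
im,_=wrist('w5.png'); s=camera('scene')
cv2.imwrite('pics/s5.png',np.hstack([im[120:420,80:480],cv2.resize(s[190:350,120:320],(400,300),interpolation=cv2.INTER_CUBIC)]))
E
```

```text
time: 8.0
ee_pos: [0.6185, -0.2672, 0.0008]
tcp_rot: [-179.8, -0.1, 90.3]
wrist_force: [-1.3, -0.6, -2.7]
opening: 0.0626
grasp_force: 56.4
time: 8.2
ee_pos: [0.6186, -0.2671, 0.0032]
tcp_rot: [-179.9, -0.1, 90.3]
wrist_force: [0.1, -0.1, -1.4]
opening: 0.0628
grasp_force: 56.3
```

View pics/s5.png

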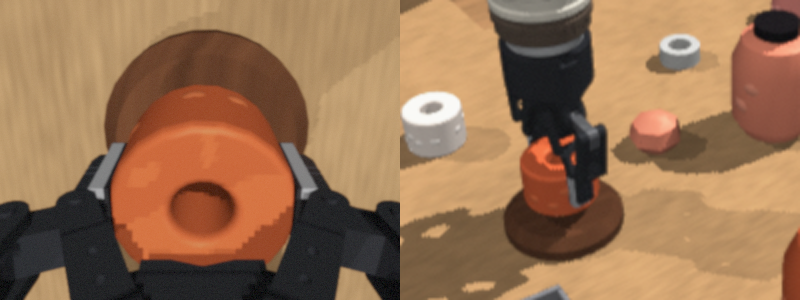

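```bash
python3 - <<'E'
from h import *
p=camera_params('wrist')['tool_from_camera']
T5=np.load('pics/w5.png.npy');T4=np.load('pics/w4.png.npy');
for dz in(0,.009):
    a=T5.copy();a[2,3]+=dz;b=T4.copy();b[2,3]+=dz
    print('foot edge',w('wrist',286,150,0,1,a),'L/R',w('wrist',185,238,0,1,a),w('wrist',388,238,0,1,a))
    print('drum now',w('wrist',283,328,.081,1,a),'drum at pick',w('wrist',283,328,.048,1,b))
s=cv2.imread('pics/top0.png')
E
```

```text
foot edge [ 0.62014463 -0.21684781  0.        ] L/R [ 0.56336033 -0.26689518  0.        ] [ 0.67834755 -0.26601436  0.        ]
drum now [ 0.61899941 -0.26671437  0.081     ] drum at pick [ 0.44532006 -0.1538263   0.048     ]
foot edge [ 0.62022274 -0.21807783  0.        ] L/R [ 0.56064074 -0.27059098  0.        ] [ 0.68129326 -0.26966676  0.        ]
drum now [ 0.61903837 -0.27333856  0.081     ] drum at pick [ 0.44538697 -0.16047136  0.048     ]
```

```bash
python3 -m jog '[[[0.05,-0.08,-0.05,0,0.6],[0,0,-0.08,0,0.6],[0,0,-0.05,0,0.6],[0,0,0,0,0.6]]]';python3 -m jog '[[[0,0,-0.03,0,0.6],[0,0,0,0,0.6]]]'
```

```text
time: 8.7
ee_pos: [0.622, -0.2717, -0.0052]
tcp_rot: [-180.0, -0.0, 90.3]
wrist_force: [-0.3, -0.1, -3.2]
opening: 0.0628
grasp_force: 56.3
time: 8.9
ee_pos: [0.6222, -0.2718, -0.0063]
tcp_rot: [-180.0, -0.0, 90.3]
wrist_force: [-0.2, 0.0, -2.9]
opening: 0.0626
grasp_force: 56.3
```

```bash
python3 -m jog '[[[0,0,-0.02,0,0.6],[0,0,0,0,0.6]]]' | grep -E "ee_pos|wrist";python3 -m jog '[[[0,0,-0.02,0,0.6],[0,0,0,0,0.6]]]'| grep -E "ee_pos|wrist"
```

```text
ee_pos: [0.6223, -0.2718, -0.0072]
wrist_force: [-0.2, -0.7, -2.6]
ee_pos: [0.6224, -0.2719, -0.0079]
wrist_force: [-0.2, 0.1, -2.1]
```

```bash
python3 -m jog '[[[0,0,-0.02,0,0.6],[0,0,0,0,0.6]]]' | grep -E "ee_pos|wrist";python3 -m jog '[[[0,0,-0.02,0,0.6],[0,0,0,0,0.6]]]'| grep -E "ee_pos|wrist"
```

```text
ee_pos: [0.6225, -0.2719, -0.008]
wrist_force: [-2.3, 0.9, 4.8]
ee_pos: [0.6225, -0.272, -0.0079]
wrist_force: [-5.0, 2.7, 10.6]
```

```bash
python3 -m jog '[[[0,0,0.03,0,0.7],[0,0,0,0,0.8],[0,0,0,0,1],[0,0,0,0,1],[0,0,0,0,1],[0,0,0.3,0,1],[0,0,0.6,0,1],[0,0,0.8,0,1]]]';python3 -m jog '[[[0,0,0.8,0,1],[-0.7,0.3,0.5,0,1],[-0.7,0.5,0,0,1],[-0.7,0.8,0,0,1],[-0.6,0.8,0,0,1],[-0.4,0.8,0,0,1],[-0.2,0.8,0,0,1],[0,0.8,0,0,1]]]'|grep ee_pos;python3 -m jog '[[[0,0.8,0,0,1],[0,0.8,0,0,1],[0,0.8,0,0,1],[0,0.8,0,0,1],[0,0,0,0,1],[0,0,0,0,1]]]'; python3 - <<'E'
from h import *
im,_=wrist('w6.png'); s=camera('top')
a=cv2.resize(s[131:211,367:447],(400,400),interpolation=cv2.INTER_CUBIC)
cv2.imwrite('pics/s6.png',np.hstack([im[0:400,80:480],a]))
E
```

```text
time: 10.5
ee_pos: [0.6214, -0.2714, 0.0766]
tcp_rot: [-179.9, -0.1, 90.3]
wrist_force: [0.9, -0.4, 0.3]
opening: 0.0855
grasp_force: 0.0
ee_pos: [0.4583, -0.033, 0.1433]
time: 11.9
ee_pos: [0.4593, 0.1265, 0.1424]
tcp_rot: [179.9, -0.0, 90.5]
wrist_force: [0.6, -0.3, -0.2]
opening: 0.0852
grasp_force: 0.0
```

View pics/s6.png

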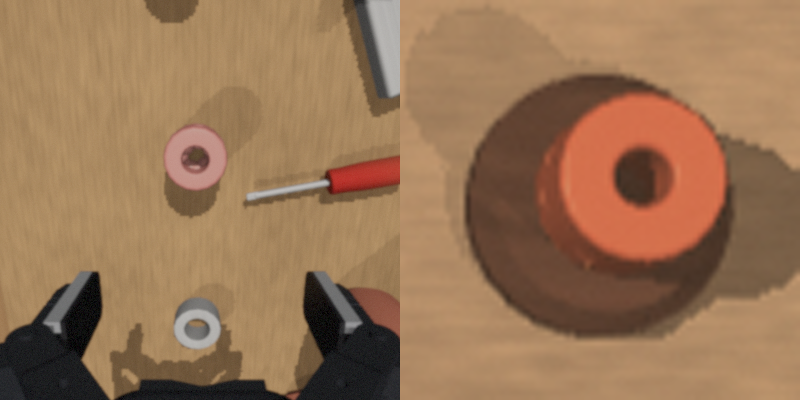

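```bash
python3 - <<'E'
from h import *
print('orange',w('top',367+242.5/5,131+177.5/5,.070,1),'foot0',w('top',367+199.5/5,131+205.5/5,0,1))
T=np.load('pics/w6.png.npy'); print('rose',w('wrist',276,157.5,.048,1,T),w('wrist',245,158,.048,1,T),w('wrist',307.5,158,.048,1,T),'csteel',w('wrist',277.5,325,.024,1,T))
E
```

```text
orange [ 0.62302193 -0.2716223   0.07      ] foot0 [ 0.62247553 -0.27161075  0.        ]
rose [0.45404625 0.15828317 0.048     ] [0.42953657 0.15767954 0.048     ] [0.47895487 0.15809799 0.048     ] csteel [ 0.45568674 -0.01423017  0.024     ]
```

Orange is centred to about 1 mm. Next is rose at (0.455, 0.158).

```bash
python3 -m jog '[[[-0.08,0.63,0,0,0.85],[0,0,-0.8,0,0.85],[0,0,-0.8,0,0.85],[0,0,-0.7,0,0.85],[0,0,-0.6,0,0.85],[0,0,-0.35,0,0.85],[0,0,-0.2,0,0.85],[0,0,0,0,0.85]]]';python3 -m jog '[[[0,0,0,0,0.6],[0,0,0,0,0.5],[0,0,0,0,0.4],[0,0,0,0,0.4],[0,0,0,0,0.4],[0,0,0,0,0.4],[0,0,0,0,0.4],[0,0,0,0,0.4]]]' 50
```

```text
time: 12.8
ee_pos: [0.455, 0.1562, -0.0318]
tcp_rot: [-179.9, 0.0, 90.3]
wrist_force: [-0.9, -0.9, 0.2]
opening: 0.0727
grasp_force: 0.0
time: 13.6
ee_pos: [0.4564, 0.1575, -0.0296]
tcp_rot: [179.9, -0.0, 90.3]
wrist_force: [-1.4, -0.8, 6.9]
opening: 0.0463
grasp_force: 52.0
```

```bash
python3 -m jog '[[[0,0,0.3,0,0.4],[0,0,0.6,0,0.4],[0,0,0.8,0,0.4],[0,0,0.7,0,0.4],[0,-0.4,0,0,0.4],[0,-0.8,0,0,0.4],[0,-0.8,0,0,0.4],[0,-0.8,0,0,0.4]]]'|grep -E 'pos|open';python3 -m jog '[[[0,-0.8,0,0,0.4],[0,-0.8,0,0,0.4],[0,-0.8,0,0,0.4],[0,-0.8,0,0,0.4],[0,-0.4,0,0,0.4],[0.5,-0.5,0,0,0.4],[0.9,-0.6,0,0,0.4],[0.9,-0.6,0,0,0.4]]]'|grep pos;python3 -m jog '[[[0.8,-0.4,0,0,0.4],[0.23,-0.08,0,0,0.4],[0,0,-0.4,0,0.4],[0,0,-0.3,0,0.4],[0,0,0,0,0.4],[0,0,0,0,0.4]]]'
```

```text
ee_pos: [0.4553, 0.0161, 0.0894]
opening: 0.0464
ee_pos: [0.5648, -0.2446, 0.0896]
time: 15.8
ee_pos: [0.6146, -0.2669, 0.0541]
tcp_rot: [-180.0, -0.0, 90.3]
wrist_force: [0.7, 0.1, -1.9]
opening: 0.0462
grasp_force: 52.8
```

```bash
python3 -m jog '[[[0.16,-0.1,0,0,0.4],[0,0,-0.1,0,0.4],[0,0,-0.1,0,0.4],[0,0,0,0,0.4],[0,0,0,0,0.4]]]'|grep -E 'pos|force';for i in 1; do python3 -m jog '[[[0,0,-0.02,0,0.4],[0,0,0,0,0.4]]]' | grep -E "ee_pos|wrist";python3 -m jog '[[[0,0,-0.02,0,0.4],[0,0,0,0,0.4]]]'| grep -E "ee_pos|wrist"; done
```

```text
ee_pos: [0.6227, -0.272, 0.0439]
wrist_force: [-1.0, -0.4, -1.7]
grasp_force: 52.8
ee_pos: [0.6231, -0.2721, 0.043]
wrist_force: [0.0, 0.6, -2.2]
ee_pos: [0.6231, -0.2721, 0.0418]
wrist_force: [0.7, -0.1, -2.5]
```

```bash
python3 -m jog '[[[0,0,-0.02,0,0.4],[0,0,0,0,0.4]]]' | grep -E "ee_pos|wrist";python3 -m jog '[[[0,0,-0.02,0,0.4],[0,0,0,0,0.4]]]'| grep -E "ee_pos|wrist"
```

```text
ee_pos: [0.623, -0.2722, 0.0407]
wrist_force: [-0.5, -0.3, -2.4]
ee_pos: [0.6232, -0.2722, 0.0405]
wrist_force: [-3.3, 0.6, 3.7]
```

```bash
python3 -m jog '[[[0,0,0.03,0,0.6],[0,0,0,0,0.7],[0,0,0,0,0.75],[0,0,0,0,0.75],[0,0,0,0,0.75],[0,0,0.3,0,0.75],[0,0,0.6,0,0.75],[0,0,0.8,0,0.75]]]'|grep -E 'pos|open|force';python3 -m jog '[[[0,0,0.5,0,1],[-0.6,-0.2,0.1,0,1],[-0.8,-0.2,0,0,1],[-0.8,-0.2,0,0,1],[-0.8,-0.3,0,0,1],[-0.6,-0.4,0,0,1],[-0.2,0,0,0,1],[0,0,0,0,1]]]'|grep ee_pos; python3 - <<'E'
from h import *
print(sensors.get_obs()['ee_pos'])
im,_=wrist('w7.png'); s=camera('top')
a=cv2.resize(s[131:211,367:447],(400,400),interpolation=cv2.INTER_CUBIC)
cv2.imwrite('pics/s7.png',np.hstack([im[0:400,80:480],a]))
E
```

```text
ee_pos: [0.6222, -0.2718, 0.1267]
wrist_force: [0.6, -0.9, 1.3]
opening: 0.0643
grasp_force: 0.0
ee_pos: [0.4323, -0.3376, 0.1579]
[ 0.43234504 -0.33761303  0.1579038 ]
```

View pics/s7.png

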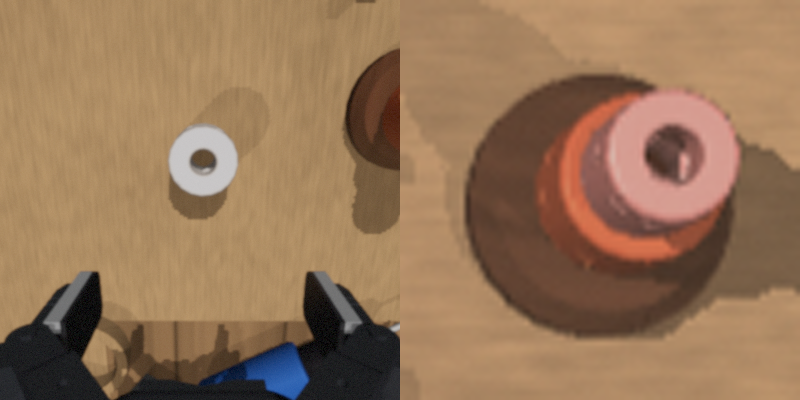

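```bash
python3 - <<'E'
from h import *
print('rose',w('top',367+274/5,131+155.5/5,.118,1))
T=np.load('pics/w7.png.npy'); print('white',w('wrist',283.3,160.5,.048,1,T))
E
```

```text
rose [ 0.62363004 -0.2711232   0.118     ]
white [ 0.43310223 -0.31091444  0.048     ]
```

```bash
python3 -m jog '[[[0.02,0.54,-0.2,0,1],[0,0,-0.8,0,1],[0,0,-0.8,0,1],[0,0,-0.7,0,1],[0,0,-0.6,0,1],[0,0,-0.4,0,1],[0,0,-0.26,0,1],[0,0,0,0,1]]]';python3 -m jog '[[[0,0,0,0,0.7],[0,0,0,0,0.6],[0,0,0,0,0.5],[0,0,0,0,0.5],[0,0,0,0,0.5],[0,0,0,0,0.5],[0,0,0,0,0.5],[0,0,0,0,0.5]]]' 50
```

```text
time: 19.6
ee_pos: [0.434, -0.309, -0.0332]
tcp_rot: [-179.9, -0.1, 90.4]
wrist_force: [-0.4, 0.1, 0.0]
opening: 0.0855
grasp_force: 0.0
time: 20.4
ee_pos: [0.4351, -0.3108, -0.0299]
tcp_rot: [179.9, 0.1, 90.3]
wrist_force: [-0.5, 1.3, 6.2]
opening: 0.0543
grasp_force: 53.7
```

```bash
python3 -m jog '[[[0,0,0.3,0,0.5],[0,0,0.6,0,0.5],[0,0,0.8,0,0.5],[0,0,0.4,0,0.5],[0,0.4,0,0,0.5],[0,0.8,0,0,0.5],[0,0.8,0,0,0.5],[0,0.8,0,0,0.5]]]'|grep -E 'pos|open';python3 -m jog '[[[0,0.8,0,0,0.5],[0,0.8,0,0,0.5],[0,0.8,0,0,0.5],[0,0.8,0,0,0.5],[0,0.8,0,0,0.5],[0,0.8,0,0,0.5],[0,0.8,0,0,0.5],[0,0.8,0,0,0.5]]]'|grep pos;python3 -m jog '[[[0.6,0.5,0,0,0.5],[0.9,0.6,0,0,0.5],[0.9,0.6,0,0,0.5],[0.9,0.5,0,0,0.5],[0.6,0.2,0,0,0.5],[0.22,0,0,0,0.5],[0,0,0,0,0.5],[0,0,0,0,0.5]]]'
```

```text
ee_pos: [0.4338, -0.169, 0.0744]
opening: 0.0542
ee_pos: [0.4339, 0.1515, 0.0747]
time: 22.8
ee_pos: [0.6316, 0.2643, 0.0737]
tcp_rot: [-180.0, 0.0, 90.3]
wrist_force: [-0.8, 0.5, -3.5]
opening: 0.0547
grasp_force: 54.5
```

```bash
python3 -m jog '[[[0.18,0.1,0,0,0.5],[0,0,-0.4,0,0.5],[0,0,-0.5,0,0.5],[0,0,-0.4,0,0.5],[0,0,-0.2,0,0.5],[0,0,0,0,0.5],[0,0,0,0,0.5]]]'|grep -E 'pos|force';python3 -m jog '[[[0,0,-0.04,0,0.5],[0,0,0,0,0.5]]]' | grep -E "ee_pos|wrist"
```

```text
ee_pos: [0.6411, 0.2697, -0.0001]
wrist_force: [-0.5, 0.3, -2.5]
grasp_force: 54.6
ee_pos: [0.6414, 0.2698, -0.0026]
wrist_force: [0.5, -0.1, -2.1]
```

```bash
python3 -m jog '[[[0,0,-0.04,0,0.5],[0,0,-0.02,0,0.5],[0,0,0,0,0.5]]]' | grep -E "ee_pos|wrist";python3 -m jog '[[[0,0,-0.02,0,0.5],[0,0,0,0,0.5]]]' | grep -E "ee_pos|wrist";python3 -m jog '[[[0,0,-0.02,0,0.5],[0,0,0,0,0.5]]]' | grep -E "ee_pos|wrist"
```

```text
ee_pos: [0.6409, 0.2695, -0.0068]
wrist_force: [-0.3, 0.1, -2.5]
ee_pos: [0.641, 0.2696, -0.0077]
wrist_force: [-0.1, -0.2, -3.0]
ee_pos: [0.6411, 0.2696, -0.0078]
wrist_force: [-2.4, -0.9, 3.8]
```

```bash
python3 -m jog '[[[0,0,0.03,0,0.7],[0,0,0,0,0.75],[0,0,0,0,0.85],[0,0,0,0,0.85],[0,0,0,0,0.85],[0,0,0.3,0,0.85],[0,0,0.6,0,0.85],[0,0,0.8,0,0.85]]]'|grep -E 'pos|open|force';python3 -m jog '[[[0,0,0.8,0,1],[-0.6,0,0.5,0,1],[-0.9,0,0,0,1],[-0.9,0,0,0,1],[-0.9,0.1,0,0,1],[-0.6,0,0,0,1],[-0.1,0,0,0,1],[0,0,0,0,1]]]'|grep ee_pos; python3 - <<'E'
from h import *
print(sensors.get_obs()['ee_pos'])
im,_=wrist('w8.png'); s=camera('top')
a=cv2.resize(s[124:204,105:185],(400,400),interpolation=cv2.INTER_CUBIC)
cv2.imwrite('pics/s8.png',np.hstack([im[0:400,80:480],a]))
E
```

```text
ee_pos: [0.64, 0.2692, 0.0781]
wrist_force: [1.3, 1.0, -0.0]
opening: 0.073
grasp_force: 0.0
ee_pos: [0.4409, 0.2749, 0.1445]
[0.44089484 0.27491961 0.14453307]
```

View pics/s8.png

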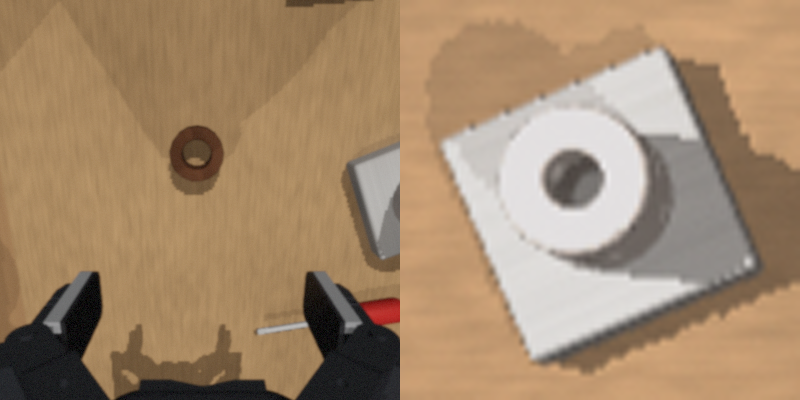

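```bash
python3 - <<'E'
from h import *
print('white',w('top',105+173.5/5,124+180/5,.070,1),'foot',w('top',105+199.75/5,124+204.25/5,.022,1))
T=np.load('pics/w8.png.npy'); print('cwood',w('wrist',276.5,152.5,.024,1,T))
E
```

```text
white [0.64213584 0.26812541 0.07      ] foot [0.64048245 0.26921784 0.022     ]
cwood [0.43579194 0.30695946 0.024     ]
```

```bash
python3 -m jog '[[[-0.08,0.63,-0.2,0,0.8],[0,0,-0.8,0,0.8],[0,0,-0.8,0,0.8],[0,0,-0.7,0,0.8],[0,0,-0.6,0,0.8],[0,0,-0.35,0,0.8],[0,0,-0.15,0,0.8],[0,0,0,0,0.8]]]';python3 -m jog '[[[0,0,0,0,0.65],[0,0,0,0,0.5],[0,0,0,0,0.35],[0,0,0,0,0.35],[0,0,0,0,0.35],[0,0,0,0,0.35],[0,0,0,0,0.35],[0,0,0,0,0.35]]]' 30
```

```text
time: 26.9
ee_pos: [0.4372, 0.3056, -0.0381]
tcp_rot: [-179.9, 0.1, 90.3]
wrist_force: [-0.1, 0.4, 0.5]
opening: 0.0684
grasp_force: 0.0
time: 27.7
ee_pos: [0.4381, 0.3067, -0.0355]
tcp_rot: [179.9, -0.1, 90.3]
wrist_force: [0.8, -1.4, 5.8]
opening: 0.0477
grasp_force: 31.3
```

```bash
python3 -m jog '[[[0,0,0.3,0,0.35],[0,0,0.7,0,0.35],[0,0,0.9,0,0.35],[0,0,0.9,0,0.35],[0,0,0.4,0,0.35],[0,-0.4,0,0,0.35],[0,-0.8,0,0,0.35],[0,-0.8,0,0,0.35]]]'|grep -E 'pos|open|force';python3 -m jog '[[[0,-0.8,0,0,0.35],[0,-0.8,0,0,0.35],[0,-0.8,0,0,0.35],[0,-0.8,0,0,0.35],[0,-0.8,0,0,0.35],[0,-0.8,0,0,0.35],[0,-0.8,0,0,0.35],[0,-0.8,0,0,0.35]]]'|grep pos;python3 -m jog '[[[0.4,-0.7,0,0,0.35],[0.8,-0.7,0,0,0.35],[0.9,-0.7,0,0,0.35],[0.8,-0.6,0,0,0.35],[0.4,-0.3,0,0,0.35],[0.3,-0.1,0,0,0.35],[0,0,0,0,0.35],[0,0,0,0,0.35]]]'
```

```text
ee_pos: [0.4367, 0.2054, 0.1241]
wrist_force: [1.3, 0.3, 0.2]
opening: 0.0476
grasp_force: 31.2
ee_pos: [0.4367, -0.1155, 0.1243]
time: 30.1
ee_pos: [0.6087, -0.2622, 0.1233]
tcp_rot: [-180.0, -0.0, 90.4]
wrist_force: [0.6, -0.0, -0.5]
opening: 0.0479
grasp_force: 31.2
```

```bash
python3 -m jog '[[[0.3,-0.19,0,0,0.35],[0,0,-0.3,0,0.35],[0,0,-0.3,0,0.35],[0,0,-0.08,0,0.35],[0,0,0,0,0.35],[0,0,0,0,0.35]]]'|grep -E 'pos|force';python3 -m jog '[[[0,0,-0.04,0,0.35],[0,0,0,0,0.35]]]' | grep -E "ee_pos|wrist"; python3 - <<'E'
from h import *
im,_=wrist('w9.png'); s=camera('scene')
cv2.imwrite('pics/s9.png',np.hstack([im[120:420,80:480],cv2.resize(s[190:310,130:290],(400,300),interpolation=cv2.INTER_CUBIC)]))
E
```

```text
ee_pos: [0.624, -0.2719, 0.0903]
wrist_force: [0.1, -0.9, 0.1]
grasp_force: 31.3
ee_pos: [0.6242, -0.2721, 0.0874]
wrist_force: [0.7, -0.1, -0.2]
```

View pics/s9.png

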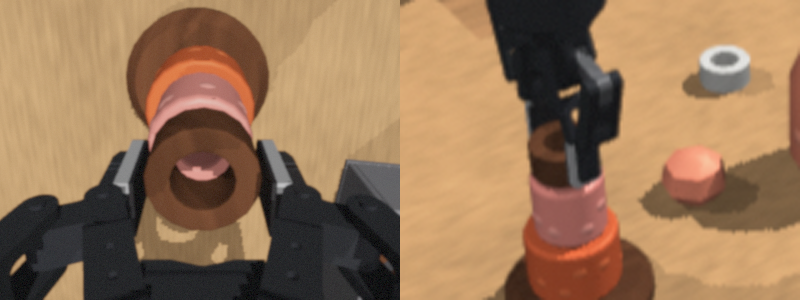

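The collar is held level and sits over the rose drum. Lowering it now.

```bash
python3 -m jog '[[[0,0,-0.04,0,0.35],[0,0,-0.02,0,0.35],[0,0,0,0,0.35]]]' | grep -E "ee_pos|wrist";python3 -m jog '[[[0,0,-0.02,0,0.35],[0,0,0,0,0.35]]]' | grep -E "ee_pos|wrist";python3 -m jog '[[[0,0,-0.015,0,0.35],[0,0,0,0,0.35]]]' | grep -E "ee_pos|wrist"
```

```text
ee_pos: [0.6239, -0.272, 0.0835]
wrist_force: [0.1, 0.2, 0.8]
ee_pos: [0.624, -0.272, 0.0827]
wrist_force: [-0.7, 0.1, -0.5]
ee_pos: [0.6242, -0.2721, 0.0825]
wrist_force: [-1.4, 0.0, 1.5]
```

```bash
python3 -m jog '[[[0,0,0.01,0,0.5],[0,0,0,0,0.6],[0,0,0,0,0.7],[0,0,0,0,0.75],[0,0,0,0,0.75],[0,0,0.2,0,0.75],[0,0,0.5,0,0.75],[0,0,0.8,0,0.75]]]'|grep -E 'pos|open|force';python3 -m jog '[[[-0.6,0.1,0,0,1],[-0.9,0.5,0,0,1],[-0.9,0.8,0,0,1],[-0.7,0.8,0,0,1],[-0.3,0.8,0,0,1],[0,0.8,0,0,1],[0,0.6,0,0,1],[0,0,0,0,1]]]'|grep ee_pos; python3 - <<'E'
from h import *
print(sensors.get_obs()['ee_pos'])
im,T=wrist('w10.png')
g=cv2.medianBlur(cv2.cvtColor(im,cv2.COLOR_BGR2GRAY),3)
c=cv2.HoughCircles(g,cv2.HOUGH_GRADIENT_ALT,1.5,20,param1=200,param2=.7,minRadius=10,maxRadius=40)
for u,v,r in (c[0] if c is not None else []): print(u,v,r,im[int(v),min(559,int(u+r*.8))],np.round(w('wrist',u,v,.024,1,T),4))
hsv=cv2.cvtColor(im,cv2.COLOR_BGR2HSV); m=((hsv[...,1]<45)&(hsv[...,2]>120)).astype('uint8')
n,l,st,ce=cv2.connectedComponentsWithStats(m)
for i in range(1,n):
    if st[i,4]>200: print('blob',st[i],ce[i],np.round(w('wrist',ce[i][0],ce[i][1],.024,1,T),4))
E
```

```text
ee_pos: [0.623, -0.2716, 0.1567]
wrist_force: [0.1, 0.3, 1.0]
opening: 0.0637
grasp_force: 0.0
ee_pos: [0.4651, -0.0593, 0.1591]
[ 0.46508564 -0.05926801  0.15907329]
271.5 141.0 26.179699 [180 183 184] [ 0.4552 -0.0192  0.024 ]
391.5 265.5 23.74604 [106 131 197] [ 0.5754 -0.1413  0.024 ]
271.5 141.0 14.510624 [50 74 94] [ 0.4552 -0.0192  0.024 ]
blob [ 246  114   52   55 1665] [271.2960961  141.41441441] [ 0.455  -0.0196  0.024 ]
```

```bash
python3 -m jog '[[[-0.19,0.8,-0.3,0,0.8],[0,0,-0.8,0,0.8],[0,0,-0.8,0,0.8],[0,0,-0.8,0,0.8],[0,0,-0.6,0,0.8],[0,0,-0.4,0,0.8],[0,0,-0.2,0,0.8],[0,0,0,0,0.8]]]';python3 -m jog '[[[0,0,0,0,0.65],[0,0,0,0,0.5],[0,0,0,0,0.35],[0,0,0,0,0.35],[0,0,0,0,0.35],[0,0,0,0,0.35],[0,0,0,0,0.35],[0,0,0,0,0.35]]]' 45
```

```text
time: 34.15
ee_pos: [0.455, -0.0225, -0.038]
tcp_rot: [-179.9, 0.0, 90.3]
wrist_force: [-0.1, 0.4, 0.8]
opening: 0.0685
grasp_force: 0.0
time: 34.95
ee_pos: [0.4567, -0.0222, -0.0355]
tcp_rot: [179.9, 0.0, 90.3]
wrist_force: [-1.7, -1.4, 6.3]
opening: 0.0471
grasp_force: 46.2
```

```bash
python3 -m jog '[[[0,0,0.3,0,0.35],[0,0,0.7,0,0.35],[0,0,0.7,0,0.35],[0,0,0.3,0,0.35],[0,0.4,0,0,0.35],[0,0.8,0,0,0.35],[0,0.8,0,0,0.35],[0,0.6,0,0,0.35]]]'|grep -E 'pos|open|force';python3 -m jog '[[[0.4,0.7,0,0,0.35],[0.8,0.7,0,0,0.35],[0.9,0.7,0,0,0.35],[0.8,0.6,0,0,0.35],[0.5,0.3,0,0,0.35],[0.3,0.1,0,0,0.35],[0,0,0,0,0.35],[0,0,0,0,0.35]]]'
```

```text
ee_pos: [0.4554, 0.1099, 0.0624]
wrist_force: [0.5, 0.3, -2.6]
opening: 0.047
grasp_force: 47.2
time: 36.55
ee_pos: [0.6321, 0.2564, 0.0617]
tcp_rot: [-179.9, 0.0, 90.3]
wrist_force: [-1.3, 0.7, -2.0]
opening: 0.0469
grasp_force: 47.5
```

```bash
python3 -m jog '[[[0.19,0.18,0,0,0.35],[0,0,-0.2,0,0.35],[0,0,-0.2,0,0.35],[0,0,0,0,0.35],[0,0,0,0,0.35]]]'|grep -E 'pos|force';python3 -m jog '[[[0,0,-0.05,0,0.35],[0,0,0,0,0.35],[0,0,0,0,0.35]]]' | grep -E "ee_pos|wrist"
```

```text
ee_pos: [0.6414, 0.2652, 0.0422]
wrist_force: [0.5, -0.2, -2.3]
grasp_force: 47.5
ee_pos: [0.6422, 0.2657, 0.0404]
wrist_force: [-1.3, 1.3, -1.8]
```

```bash
python3 -m jog '[[[0,0,-0.05,0,0.35],[0,0,-0.03,0,0.35],[0,0,0,0,0.35]]]' | grep -E "ee_pos|wrist";python3 -m jog '[[[0,0,-0.02,0,0.35],[0,0,0,0,0.35]]]' | grep -E "ee_pos|wrist";python3 -m jog '[[[0,0,-0.015,0,0.35],[0,0,0,0,0.35]]]' | grep -E "ee_pos|wrist"
```

```text
ee_pos: [0.642, 0.2657, 0.0358]
wrist_force: [0.1, 0.1, -2.7]
ee_pos: [0.6421, 0.2657, 0.035]
wrist_force: [0.2, 0.3, -2.4]
ee_pos: [0.6423, 0.2658, 0.0346]
wrist_force: [-1.6, 0.2, -0.8]
```

```bash
python3 -m jog '[[[0,0,-0.01,0,0.35],[0,0,0,0,0.35]]]' | grep -E "ee_pos|wrist"; python3 -m jog '[[[0,0,0.01,0,0.5],[0,0,0,0,0.6],[0,0,0,0,0.7],[0,0,0,0,0.75],[0,0,0,0,0.75],[0,0,0.2,0,0.75],[0,0,0.5,0,0.75],[0,0,0.8,0,0.75]]]'|grep -E 'pos|open|force';python3 -m jog '[[[-0.3,0,0.6,0,0.75],[-0.9,0,0.3,0,0.75],[-0.9,0,0,0,0.75],[-0.9,0,0,0,0.75],[-0.9,0,0,0,0.75],[-0.5,0,0,0,0.75],[0,0,0,0,0.75],[0,0,0,0,0.75]]]'|grep ee_pos; python3 - <<'E'
from h import *
s=camera('top'); c=camera('scene')
R=lambda i:cv2.resize(i,(400,300),interpolation=cv2.INTER_CUBIC)
cv2.imwrite('pics/s11.png',np.vstack([np.hstack([R(s[134:194,365:445]),R(s[134:194,105:185])]),cv2.resize(c[120:345,130:430],(800,600))[:300*2:2]]) )
E
```

```text
ee_pos: [0.6423, 0.2658, 0.0346]
wrist_force: [-2.7, -0.6, 3.6]
ee_pos: [0.641, 0.2652, 0.1084]
wrist_force: [0.9, -0.0, 0.5]
opening: 0.0642
grasp_force: 0.0
ee_pos: [0.4224, 0.266, 0.1556]
```

View pics/s11.png

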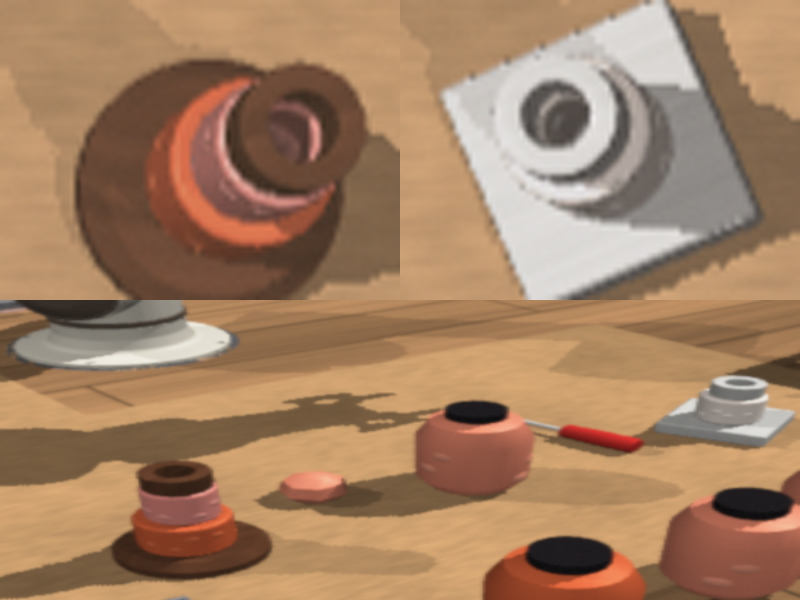

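Both lamps stand upright. In the crops the wood collar's top is centred at (303,128) and the steel collar's at (156,113). Last step is a numeric check of the centring.

```bash
python3 - <<'E'
from h import *
print(w('top',365+303/5,134+128.5/5,.142,1),w('top',105+156/5,134+113.5/5,.094,1))
from workcell import ticket
ticket.job_done()
E
```

```text
[ 0.62400389 -0.27165828  0.142     ] [0.64434248 0.26890457 0.094     ]
the job is handed in; nothing more can be done
```

Both lamps are stacked in the order asked, upright and centred to within about 4 mm of their feet by the top camera. The gripper is open and clear, the finished lamp, lump and screwdriver look undisturbed in the last pictures, and the job is handed in. At the first orange grasp the fingers pressed on the drum's top at about 28 N, because the real fingertips sit about 37 mm behind the reported TCP; I corrected for this afterwards.

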